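# Run the inspection camera up to its focus stop

### The job

Bring the inspection camera on the rail into focus: press down the ribbed pad in the middle of its saddle to let off the brake, keep it pressed while you push the saddle along the rail until it meets the stop collar, then let go so that the brake bites again. Nothing has to be picked up. Never force the saddle along with its brake on, do not drive the collar out of its setting, and leave the plunger on the stage and the parts around where they stand.

Things in the scene. Friction and masses are not known exactly. Their poses are not given: they have to be found in the camera images.
- focus_rail: Fixed camera rail: grey base plate 240 x 68 x 10 mm with an aluminium rail 40 mm wide along its middle, rail top 32 mm above the worktop. Origin: centre of the base's underside, on the worktop. Own +x runs along the rail towards the specimen stage (the way to push), z up. Beside it stand only things under 60 mm high and the space above the saddle is free, but the tall nozzle tester stands close by its stage end.
- saddle (a joint): Grey camera saddle, 72 mm long, 60 mm wide, on the rail. Value: distance in m along the rail's +x from its rearmost place. With the brake on it is held against about 15 N; brake off, it runs with about 1 N and stays where it is left. Starts 0 to 0.022.
- saddle_front (a point): Middle of the saddle's flat front face, 37 mm above the worktop, 36 mm ahead (rail +x) of the pad's middle. The camera, 33 mm thick, stands on the saddle's front end, reaches 30 mm ahead of this face and up to 109 mm above the worktop.
- pad_top (a point): Middle of the ribbed black pad's top, at the saddle's middle, 56 mm above the worktop when up. Pad 42 mm (along the rail) x 38 mm, in a well 49 mm long, open to both sides; ahead of the well stands the camera bracket, behind it a lip 54 mm high. The bracket's rear face is 24 mm ahead of the pad's middle.
- brake_pad (a joint): Pad stroke in m: about 0 when up (brake on), 0.005 when pressed right down. The spring resists with about 7.5 N at the start and 10 N at the bottom. The brake is off from about 0.001 down and bites again when the pad comes up.
- stop_collar (a joint): Stop collar: dark steel bridge over the rail ahead of the saddle, 12 mm long, 56 mm wide, top 40 mm above the worktop, white line engraved across its top, black clamp knob at its side. Value: its setting along the rail in m, 0 to 0.032, differs each time; it is only nipped and slips if pushed with 40 N.
- stop_face (a point): Middle of the collar's face towards the saddle, 37 mm above the worktop, which the saddle's front face has to meet. The horizontal distance from saddle_front to here is what the saddle still has to travel (25 to 85 mm at the start).
- specimen_plunger: The plunger to be looked at: dark steel, 27 mm across, 50 mm high, loose, standing on a round stage 52 mm above the worktop at the rail's far end, 12 mm or more ahead of the camera's lens when the saddle is at the stop. Origin: centre of its foot.
- spare_plunger_a: Bystander, loose: another pump plunger like the specimen, 27 mm across, 50 mm high, standing on the worktop. Origin: centre of its underside.
- spare_plunger_b: Bystander, loose: a third pump plunger, 27 mm across, 50 mm high, standing on the worktop. Origin: centre of its underside.
- valve_seat: Bystander, loose: small dark valve seat, 26 mm across, 14 mm high, on the worktop. Origin: centre of its underside.
- valve_cap: Bystander, loose: brass-coloured delivery valve cap, 38 mm across, 13 mm high, on the worktop. Origin: centre of its underside.
- feeler_gauge: Bystander, loose: folded feeler gauge, 16 x 95 x 11 mm, lying on the worktop. Origin: centre of its underside.
- roller_tappet: Bystander, loose: bright roller tappet, 41 x 30 x 34 mm, standing on the worktop. Origin: centre of its underside.
- paint_marker: Bystander, loose: paint marker pen, 127 mm long, 15 mm thick, lying on the worktop. Origin: centre of its underside.
There are look-alikes about, which are no part of the job. Leave any blue look-alike of the specimen_plunger alone.

How it is judged (in metres and radians):
On the way, in this order (a step that is already met when the one before it is completed fails the run):
1. the pad is pressed and the brake off, the saddle still where it was (value of joint brake_pad above 0.0015 m and distance of saddle_front from where it was at the start of the episode below 0.008 m), for 0.1 s.
2. the saddle meets the stop collar with the pad still pressed (value of joint brake_pad above 0.001 m and horizontal distance between saddle_front and stop_face below 0.002 m), for 0.1 s.
At the end, for the whole second after the job is handed in: The saddle's front face stands within 2 mm of the stop collar's face, at rest, the pad is up (brake on), the collar is within 2 mm of its setting, and the plunger stands upright on the stage within 6 mm of where it was (horizontal distance between saddle_front and stop_face below 0.002 m and value of joint brake_pad below 0.0008 m and velocity of joint saddle between -0.004 and 0.004 m/s and distance of stop_face from where it was at the start of the episode below 0.002 m and distance of specimen_plunger from where it was at the start of the episode below 0.006 m and angle between specimen_plunger's own z axis and vertical below 0.15 rad); the robot touches nothing.
It fails at once if the saddle is forced along the rail with its brake on (the pad not pressed) (value of joint brake_pad below 0.0006 m and (velocity of joint saddle above 0.015 m/s or velocity of joint saddle below -0.015 m/s)).
It fails at once if the stop collar is driven more than 3 mm out of its setting (distance of stop_face from where it was at the start of the episode above 0.003 m).
It fails at once if the plunger on the stage is shifted more than 6 mm, tipped or lifted (not (distance of specimen_plunger from where it was at the start of the episode below 0.006 m and angle between specimen_plunger's own z axis and vertical below 0.15 rad)).
It fails at once if one of the parts around is shifted more than 15 mm or lifted (distance of any of spare_plunger_a, spare_plunger_b, valve_seat, valve_cap, feeler_gauge, roller_tappet, paint_marker from where it was at the start of the episode above 0.015 m).
It also fails if it takes over 32 s, if anything falls off the work surface, if the arm or the gripper's body presses on something with over 40 N, if the wrist force passes 120 N, or if a joint passes its speed limit or range.

### The arm

A 6-joint arm with a two-finger parallel gripper is mounted at the origin on a cart in front of the work surface, level with it; the furniture and walls round the work are solid. World frame = base frame: x ahead of the robot, y to its left, z up, the work surface at z = 0. Lengths are in m, angles in degrees, forces in N, time in s.
With the tool pointing down it reaches from about 0.4 to 0.825 m from the base axis. Payload 7 kg.
Tool frame: the origin (TCP) lies between the finger pads; the fingertips stand 17 mm ahead of it and the grasp point (between the pads) lies 2 mm behind it; x points along the fingers, y is the direction in which the jaws open and shut, and the axes are right-handed (so a half turn about x gives the same grasp; the last joint's range is limited). The gripper opens to 88 mm and grips with 3 to 60 N. Pads are 19 mm wide; open, the fingers measure 130 mm over their backs; the gripper's body (78 mm by 193 mm) begins 47 mm behind the grasp point.
Start: joints at [84.918, 20.546, 0.682, 0, -70.136, -16.507], TCP at [0.248, 0.628, 0.244] pointing down, gripper open.
Joint ranges: [-176.03, 176.03], [-82.01, 121.73], [-58.28, 71.71], [-173.87, 95.51], [-174.79, -0.11], [-173.66, 173.66]. Speed limits (degrees/s): [136.94, 136.94, 172.46, 180, 180, 180].

### API

Orientations are given as [roll, pitch, yaw] about the fixed x, y, z axes, in that order (R = Rz(yaw) Ry(pitch) Rx(roll)).
In Python, from plant import r gives the robot as it stands.
- The arm moves only by the shell command python3 -m jog 'ROWS' [FORCE]. ROWS is a JSON object of lists of equal length, an entry for each row: "fingers": the opening, from 0 (shut) to 1 (fully open); "dp": the shift along the tool's x, y, z in mm, a list of three; "twist": the turn about the tool's x in degrees. In form: {"fingers": [fingers, ...], "dp": [[dx, dy, dz], ...], "twist": [twist, ...]}. A call has exactly 5 rows; each row is the pose to reach, as a shift and turn from the pose measured when the call began, along the tool's axes at that moment; what a row does not reach only later rows make up. A row lasts 1/10 s, in which the tool goes at most 50 mm and 8.59 degrees, less where a joint would pass 70% of its speed; a pose out of reach is approached as far as the arm can. A call with a gripper value outside its range is refused whole. The fingers move at their own pace and stop on an object; FORCE is the grip in N (left out, the last holds). Time passes only in rows, so rows that repeat a pose let the fingers close, or fill a call up. It gives the time, the measured TCP pose, the force and the opening at its end, in the units of the state.
- r.get_state(): the state, without advancing time (a new reading comes with each control period).
- r.capture(name): name is "scene" or "top" or "wrist"; returns a dict with "frame" (480x640x3 uint8, red, green, blue), "intrinsics" (3x3 intrinsics, pixels), "D" ([k1, k2, p1, p2, k3] as OpenCV has them; the pictures are not rectified), "pose" (4x4, takes a point from camera to world coordinates). Camera axes: x right, y down, z forward; pixel columns grow to the right and rows downward; lengths in m; the calibration is good to about 2 mm. A picture is of the moment at which its call begins. There is no depth.
- r.close_job(): hands the job in, once; it reports no verdict.
The state is a dict: "time_s": time; "joints": joint angles; "qd": joint speeds; "joint_torque": joint torques, N m; "tcp_pos": TCP position; "eef_rot": TCP orientation; "contact_force": force on the tool from outside, world axes, zero at the start; "moment": the same for the moment, N m; "gripper_width": finger opening in m.
Only numpy, scipy, OpenCV 4.12 (cv2) and the standard library are available. Lean on these libraries where they do the work, as an engineer would, in place of code of your own. Each camera call takes 0.05 s, during which the arm holds its last target. There are 200 camera calls.

## Working session

There is one attempt and no reset: what is moved stays moved. The work goes in short steps, Python scripts to look and compute and a shell command to move; the robot and the scene stay as the last step left them, time stands still between calls to the robot, and variables do not carry over. Pictures are saved under pics/ and viewed, on a budget of 10 in all, crops included, one or two more only if the job needs it, and the job is handed in when it is done.

```bash
mkdir -p pics; ls; python3 - <<'E'
from plant import r
import cv2
s=r.get_state(); print(s)
for n in ("scene","top"):
    c=r.capture(n); cv2.imwrite(f"pics/{n}1.png",c["frame"][:,:,::-1]); print(n,c["intrinsics"],c["D"],c["pose"])
E
```

```text
pics
{'time_s': 0.0, 'joints': array([ 8.49169298e+01,  2.05910578e+01,  6.34016609e-01, -2.02132378e-02,
       -7.01346743e+01, -1.65081804e+01]), 'qd': array([-0.01770902, -0.11996441, -0.00758493,  0.05482986, -0.06701166,
       -0.09073212]), 'joint_torque': array([-2.39096429e-03, -5.82713592e+01,  2.93059856e+01,  6.99760705e+00,
        6.95106952e-03, -1.64217281e-04]), 'tcp_pos': array([0.24822746, 0.62721298, 0.24262846]), 'eef_rot': array([  94.80470315,   89.90633609, -106.79343132]), 'contact_force': array([-0.80076126, -1.18108345, -0.01872153]), 'moment': array([-0.03672426, -0.00993493,  0.02277342]), 'gripper_width': 0.08726743742340981}
scene [[481.1366622    0.         314.83072769]
 [  0.         481.1366622  243.31670789]
 [  0.           0.           1.        ]] [0.01136505 0.         0.         0.         0.        ] [[ 7.04708921e-01 -5.06363993e-01  4.96971672e-01  1.62507727e-01]
 [-7.09495877e-01 -5.03902194e-01  4.92644070e-01 -4.67136189e-01]
 [ 9.67897494e-04 -6.99770023e-01 -7.14367537e-01  6.69457942e-01]
 [ 0.00000000e+00  0.00000000e+00  0.00000000e+00  1.00000000e+00]]
top [[529.67062521   0.         324.78869601]
 [  0.         529.67062521 240.06799924]
 [  0.           0.           1.        ]] [-0.02006756  0.          0.          0.          0.        ] [[-0.01069757 -0.99181903  0.12720291  0.50447495]
 [-0.99991448  0.00965332 -0.00882298 -0.05140191]
 [ 0.00752286 -0.12728641 -0.99183747  0.90080217]
 [ 0.          0.          0.          1.        ]]
```

View pics/scene1.png

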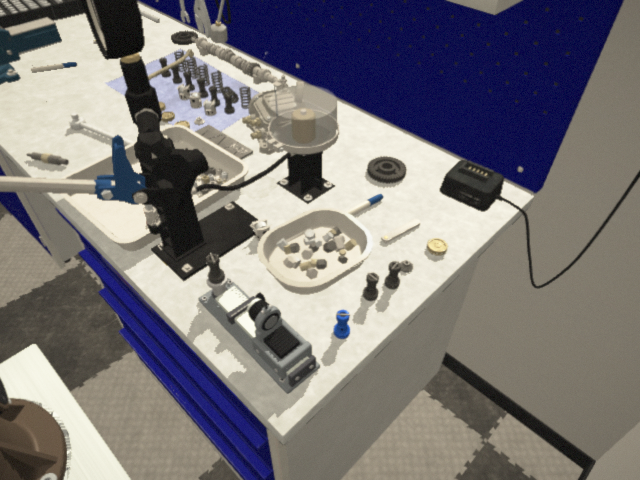

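View pics/top1.png

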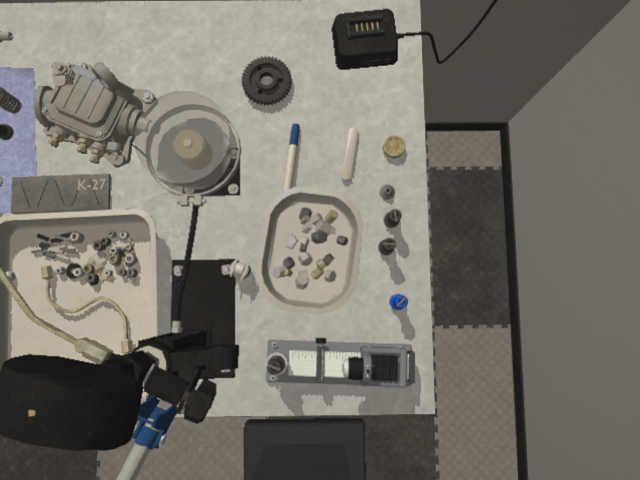

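The scene view shows the rail at the near right corner of the table. In the top view the base spans about (268,362) to (413,365), with the plunger on its stage at (277,367), the collar near (320,362) and the pad near (388,365). Next I'll enlarge that region.

```bash
cat > h.py <<'E'
import numpy as np, cv2
def ray(c,uv,z):
    p=cv2.undistortPoints(np.array([[uv]],float),c["intrinsics"],np.array(c["D"])).ravel()
    P=c["pose"]; d=P[:3,:3]@[p[0],p[1],1]; o=P[:3,3]; return o+d*(z-o[2])/d[2]
def proj(c,X):
    P=np.linalg.inv(c["pose"]); rv=cv2.Rodrigues(P[:3,:3])[0]
    return cv2.projectPoints(np.array(X,float).reshape(-1,1,3),rv,P[:3,3],c["intrinsics"],np.array(c["D"]))[0].reshape(-1,2)
def crop(c,x0,y0,w,h,k,name):
    f=c["frame"][y0:y0+h,x0:x0+w,::-1]; cv2.imwrite(name,cv2.resize(f,None,fx=k,fy=k,interpolation=cv2.INTER_CUBIC))
E
python3 - <<'E'
from plant import r
from h import *
c=r.capture("top"); crop(c,260,330,160,70,5,"pics/topc.png")
for uv,z in [((268,365),.01),((413,365),.01),((388,365),.056),((320,362),.04),((277,367),.1)]: print(uv,ray(c,uv,z))
c=r.capture("scene"); crop(c,190,245,135,150,4,"pics/scc.png")
E
```

```text
(268, 365) [0.41223127 0.0364041  0.01      ]
(413, 365) [ 0.4094187  -0.20269555  0.01      ]
(388, 365) [ 0.41482967 -0.15569158  0.056     ]
(320, 362) [ 0.41911918 -0.04933562  0.04      ]
(277, 367) [0.41850741 0.01421482 0.1       ]
```

View pics/topc.png

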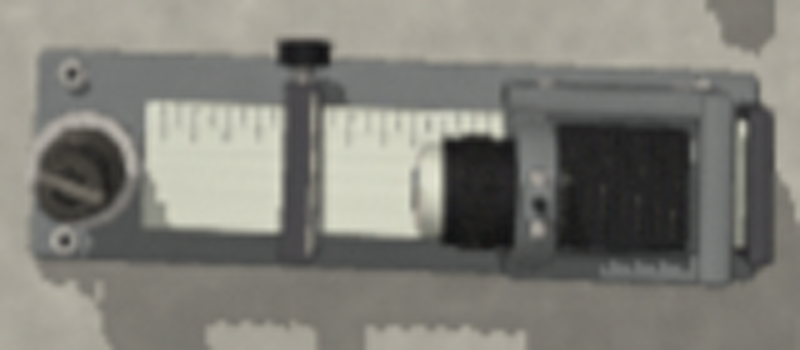

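View pics/scc.png

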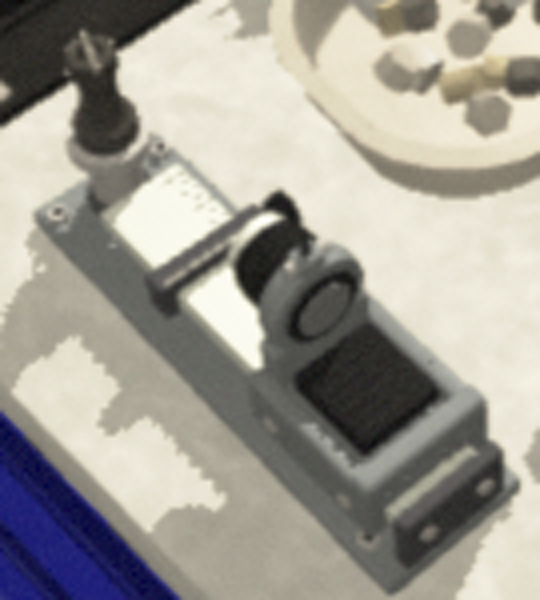

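The crops show, in crop pixels: the base edges, the collar's top from x 285 to 323 (top view), and the pad from x 557 to 693 and y 125 to 250. The specimen is at (85,180). I'll fit the rail pose from both cameras.

```bash
python3 - <<'E'
from plant import r
from h import *
from scipy.optimize import least_squares
T=r.capture("top"); S=r.capture("scene")
t=lambda x,y:(260+(x+.5)/5-.5,330+(y+.5)/5-.5); s=lambda x,y:(190+(x+.5)/4-.5,245+(y+.5)/4-.5)
# local base corners z=.01
obs=[(T,(.12,-.034),t(42,50)),(T,(.12,.034),t(35,258)),(T,(-.12,-.034),t(755,75)),
(S,(.12,.034),s(36,213)),(S,(-.12,.034),s(392,592)),(S,(-.12,-.034),s(520,487))]
def w(p,l,z):
    c,q=np.cos(p[2]),np.sin(p[2]); return [p[0]+c*l[0]-q*l[1],p[1]+q*l[0]+c*l[1],z]
f=lambda p:np.concatenate([proj(c,w(p,l,.01))[0]-o for c,l,o in obs])
# left of rail +x(world +y) is world -x => top-image lower edge is +y
so=least_squares(f,[.41,-.083,np.pi/2],loss="soft_l1"); p=so.x; print(p[:2],np.degrees(p[2]),so.fun.round(1))
def loc(c,uv,z):
    d=ray(c,uv,z)[:2]-p[:2]; cc,q=np.cos(p[2]),np.sin(p[2]); return np.round([cc*d[0]+q*d[1],-q*d[0]+cc*d[1]],4)
print("collar",loc(T,t(285,180),.04),loc(T,t(322,180),.04))
print("pad rear T",loc(T,t(692,187),.056),"padfront",loc(T,t(557,187),.056),"pad sides",loc(T,t(640,125),.056),loc(T,t(640,250),.056))
print("pad corners S near",loc(S,s(368,452),.056),"rt",loc(S,s(440,388),.056),"left",loc(S,s(297,382),.056))
print("collar S near top corner towards saddle",loc(S,s(172,290),.04))
print("yaw stuff",[loc(T,t(*a),.1) for a in [(85,180)]])
E
```

```text
[ 0.41402105 -0.08213705] 87.22213389778892 [ 0.3 -0.2 -0.4  0.2  2.4  0.3 -1.1 -0.6 -0.5  0.3  1.4 -1.3]
collar [0.0382 0.0023] [0.0264 0.0019]
pad rear T [-0.0892 -0.0019] padfront [-0.0469 -0.0003] pad sides [-0.0724 -0.0203] [-0.0733  0.018 ]
pad corners S near [-0.0921  0.0185] rt [-0.0893 -0.0185] left [-0.0514  0.0191]
collar S near top corner towards saddle [0.0248 0.0237]
yaw stuff [array([ 0.0971, -0.0018])]
```

```bash
python3 - <<'E'
from plant import r
from h import *
T=r.capture("top"); S=r.capture("scene")
def P(c):
    return np.linalg.inv(c["pose"])[:3]
def tri(a,b):
    u=[cv2.undistortPoints(np.array([[q]],float),c["intrinsics"],np.array(c["D"])).reshape(2,1) for c,q in((T,a),(S,b))]
    X=cv2.triangulatePoints(P(T),P(S),*u); return (X[:3]/X[3]).ravel().round(3)
print("blue grip",tri((152,420),(122,170)),"gauge",tri((85,400),(118,20)))
for z in (.2,.3,.4,.5): print(z,ray(S,(5,185),z).round(3),ray(T,(125,478),z).round(3),ray(T,(85,355),z).round(3),ray(T,(85,450),z).round(3),ray(T,(0,400),z).round(3),ray(T,(212,400),z).round(3))
for z in(.3,.4,.5): print(z,[ray(S,q,z).round(3) for q in ((90,5),(143,40),(105,55))])
s=r.get_state();print(s["tcp_pos"],s["eef_rot"])
from scipy.spatial.transform import Rotation as R
print(R.from_euler("xyz",s["eef_rot"],degrees=True).as_matrix().round(3))
w=r.capture("wrist"); cv2.imwrite("pics/w.png",w["frame"][:,:,::-1]); print(w["pose"].round(3))
E
```

```text
blue grip [0.373 0.156 0.227] gauge [0.43  0.151 0.432]
0.2 [0.242 0.283 0.2  ] [0.293 0.199 0.2  ] [0.447 0.256 0.2  ] [0.328 0.251 0.2  ] [0.39  0.364 0.2  ] [0.388 0.09  0.2  ]
0.3 [0.225 0.124 0.3  ] [0.323 0.163 0.3  ] [0.455 0.212 0.3  ] [0.353 0.208 0.3  ] [0.407 0.304 0.3  ] [0.405 0.069 0.3  ]
0.4 [ 0.208 -0.036  0.4  ] [0.353 0.127 0.4  ] [0.463 0.168 0.4  ] [0.378 0.165 0.4  ] [0.423 0.245 0.4  ] [0.422 0.049 0.4  ]
0.5 [ 0.191 -0.196  0.5  ] [0.384 0.092 0.5  ] [0.471 0.124 0.5  ] [0.403 0.121 0.5  ] [0.439 0.186 0.5  ] [0.438 0.029 0.5  ]
0.3 [array([0.581, 0.602, 0.3  ]), array([0.567, 0.375, 0.3  ]), array([0.487, 0.367, 0.3  ])]
0.4 [array([0.468, 0.313, 0.4  ]), array([0.457, 0.147, 0.4  ]), array([0.399, 0.141, 0.4  ])]
0.5 [array([0.354, 0.023, 0.5  ]), array([ 0.348, -0.081,  0.5  ]), array([ 0.311, -0.085,  0.5  ])]
[0.24832741 0.62757614 0.24340123] [  94.72421868   89.98504265 -106.86181262]
[[-0.    -0.368 -0.93 ]
 [-0.    -0.93   0.368]
 [-1.     0.    -0.   ]]
[[-0.369 -0.893 -0.258  0.318]
 [-0.93   0.354  0.103  0.6  ]
 [-0.     0.278 -0.961  0.385]
 [ 0.     0.     0.     1.   ]]
```

```bash
cat >> h.py <<'E'
def dp(r,target,yaw=177.2):
    """tool-frame shift in mm to TCP target, and twist needed to bring tool y to a world yaw"""
    from scipy.spatial.transform import Rotation as R
    s=r.get_state(); M=R.from_euler("xyz",s["eef_rot"],degrees=True).as_matrix()
    d=M.T@(np.array(target)-s["tcp_pos"])*1000
    a=np.degrees(np.arctan2(M[1,1],M[0,1])); tw=(a-yaw+180)%360-180
    return d.round(1),round(tw,2),s["tcp_pos"].round(4),s["contact_force"].round(1),s["time_s"]
E
python3 - <<'E'
from plant import r
from h import *
T=r.capture("top"); S=r.capture("scene")
for z in(.1,.15,.2,.25,.3): print(z,ray(T,(194,143),z).round(3),ray(S,(303,103),z).round(3),ray(S,(305,120),z).round(3))
for t in ([.30,.60,.44],[.47,.44,.44],[.6,.24,.44],[.63,.05,.44],[.55,-.15,.35],[.411,-.151,.2]): print(t,dp(r,t))
E
```

```text
0.1 [0.762 0.144 0.1  ] [0.862 0.266 0.1  ] [0.814 0.21  0.1  ]
0.15 [0.746 0.132 0.15 ] [0.801 0.201 0.15 ] [0.757 0.15  0.15 ]
0.2 [0.73 0.12 0.2 ] [0.739 0.137 0.2  ] [0.7   0.091 0.2  ]
0.25 [0.714 0.107 0.25 ] [0.678 0.073 0.25 ] [0.642 0.031 0.25 ]
0.3 [0.698 0.095 0.3  ] [0.616 0.008 0.3  ] [ 0.585 -0.028  0.3  ]
[0.3, 0.6, 0.44] (array([-196.4,    6.7,  -58.2]), np.float64(71.21), array([0.2484, 0.6276, 0.2436]), array([-0.7, -0.5,  0.3]), 0.55)
[0.47, 0.44, 0.44] (array([-196.4,   92.9, -275.1]), np.float64(71.21), array([0.2484, 0.6276, 0.2436]), array([-0.7, -0.5,  0.3]), 0.55)
[0.6, 0.24, 0.44] (array([-196.4,  231.1, -469.6]), np.float64(71.21), array([0.2484, 0.6276, 0.2436]), array([-0.7, -0.5,  0.3]), 0.55)
[0.63, 0.05, 0.44] (array([-196.4,  396.7, -567.4]), np.float64(71.21), array([0.2484, 0.6276, 0.2436]), array([-0.7, -0.5,  0.3]), 0.55)
[0.55, -0.15, 0.35] (array([-106.5,  612.1, -566.6]), np.float64(71.21), array([0.2484, 0.6276, 0.2436]), array([-0.7, -0.5,  0.3]), 0.55)
[0.411, -0.151, 0.2] (array([  43.5,  664.2, -437.7]), np.float64(71.21), array([0.2484, 0.6276, 0.2436]), array([-0.7, -0.5,  0.3]), 0.55)
```

```bash
python3 -m jog '{"fingers":[0,0,0,0,0],"dp":[[-45,0,-10],[-90,0,-20],[-135,2,-35],[-170,5,-50],[-196,7,-58]],"twist":[0,0,0,0,0]}' 20
python3 - <<'E'
from plant import r
from h import *
for t in ([.47,.44,.44],[.6,.24,.44],[.63,.05,.44],[.55,-.15,.4],[.411,-.151,.3]): print(t,dp(r,t))
E
```

```text
time_s: 1.05
tcp_pos: [0.3007, 0.5992, 0.443]
eef_rot: [-89.3, 89.8, 69.1]
contact_force: [-0.2, 0.6, -1.0]
gripper_width: 0.0536
[0.47, 0.44, 0.44] (array([   2.7,   85.7, -216. ]), np.float64(71.18), array([0.3007, 0.5992, 0.443 ]), array([-0.2,  0.6, -1. ]), 1.05)
[0.6, 0.24, 0.44] (array([   2.2,  223.7, -410.6]), np.float64(71.18), array([0.3007, 0.5992, 0.443 ]), array([-0.2,  0.6, -1. ]), 1.05)
[0.63, 0.05, 0.44] (array([   1.6,  389.3, -508.5]), np.float64(71.18), array([0.3007, 0.5992, 0.443 ]), array([-0.2,  0.6, -1. ]), 1.05)
[0.55, -0.15, 0.4] (array([  40.9,  604.8, -507.8]), np.float64(71.18), array([0.3007, 0.5992, 0.443 ]), array([-0.2,  0.6, -1. ]), 1.05)
[0.411, -0.151, 0.3] (array([ 140.7,  657.3, -379. ]), np.float64(71.18), array([0.3007, 0.5992, 0.443 ]), array([-0.2,  0.6, -1. ]), 1.05)
```

```bash
python3 -m jog '{"fingers":[0,0,0,0,0],"dp":[[0,15,-42],[0,33,-86],[0,50,-128],[0,68,-172],[0,86,-216]],"twist":[7,14,21,28,35]}'
python3 - <<'E'
from plant import r
from h import *
for t in ([.6,.24,.44],[.63,.05,.44]): print(t,dp(r,t))
E
```

```text
time_s: 1.55
tcp_pos: [0.4709, 0.4382, 0.443]
eef_rot: [-55.9, 89.8, 67.2]
contact_force: [0.6, 0.8, 0.8]
gripper_width: 0.0132
[0.6, 0.24, 0.44] (array([ 2.500e+00,  1.000e-01, -2.366e+02]), np.float64(35.91), array([0.4709, 0.4382, 0.443 ]), array([0.6, 0.8, 0.8]), 1.55)
[0.63, 0.05, 0.44] (array([   1.8,   78.8, -412.1]), np.float64(35.91), array([0.4709, 0.4382, 0.443 ]), array([0.6, 0.8, 0.8]), 1.55)
```

```bash
python3 -m jog '{"fingers":[0,0,0,0,0],"dp":[[0,0,-47],[0,0,-94],[0,0,-142],[0,0,-189],[0,0,-236]],"twist":[7,14,21,28,36]}'
python3 - <<'E'
from plant import r
from h import *
for t in ([.63,.05,.44],[.58,-.13,.44],[.411,-.151,.2]): print(t,dp(r,t))
E
```

```text
time_s: 2.05
tcp_pos: [0.6005, 0.2387, 0.4428]
eef_rot: [-22.9, 89.7, 63.9]
contact_force: [1.2, 0.9, 0.4]
gripper_width: 0.0005
[0.63, 0.05, 0.44] (array([   2.1,  -39.9, -186.8]), np.float64(-0.38), array([0.6005, 0.2387, 0.4428]), array([1.2, 0.9, 0.4]), 2.05)
[0.58, -0.13, 0.44] (array([   1.3,    0. , -369.3]), np.float64(-0.38), array([0.6005, 0.2387, 0.4428]), array([1.2, 0.9, 0.4]), 2.05)
[0.411, -0.151, 0.2] (array([ 240.9,  168. , -400.6]), np.float64(-0.38), array([0.6005, 0.2387, 0.4428]), array([1.2, 0.9, 0.4]), 2.05)
```

```bash
python3 -m jog '{"fingers":[0,0,0,0,0],"dp":[[0,-10,-45],[0,-15,-90],[0,-18,-135],[0,-20,-180],[0,-18,-228]],"twist":[0,0,0,0,0]}' && python3 -m jog '{"fingers":[0,0,0,0,0],"dp":[[0,10,-45],[5,30,-85],[20,60,-115],[45,90,-140],[75,125,-155]],"twist":[0,0,0,0,0]}'
python3 - <<'E'
from plant import r
from h import *
for t in ([.411,-.151,.2],[.411,-.151,.1]): print(t,dp(r,t))
E
```

```text
time_s: 2.55
tcp_pos: [0.6057, 0.0084, 0.4417]
eef_rot: [-22.1, 89.7, 64.8]
contact_force: [0.9, -0.5, 1.1]
gripper_width: 0.0004
time_s: 3.05
tcp_pos: [0.4716, -0.1407, 0.3657]
eef_rot: [-41.9, 89.7, 44.9]
contact_force: [0.1, 0.4, 0.6]
gripper_width: 0.0006
[0.411, -0.151, 0.2] (array([165.4,  60.5, -14.3]), np.float64(-0.44), array([ 0.4716, -0.1407,  0.3657]), array([0.1, 0.4, 0.6]), 3.05)
[0.411, -0.151, 0.1] (array([265.4,  60.8, -14.7]), np.float64(-0.44), array([ 0.4716, -0.1407,  0.3657]), array([0.1, 0.4, 0.6]), 3.05)
```

```bash
python3 -m jog '{"fingers":[0,0,0,0,0],"dp":[[45,25,-5],[95,45,-10],[140,60,-14],[190,61,-14],[235,61,-14]],"twist":[0,0,0,0,0]}' && python3 -m jog '{"fingers":[0,0,0,0,0],"dp":[[10,0,0],[20,0,0],[20,0,0],[20,0,0],[20,0,0]],"twist":[0,0,0,0,0]}'
python3 - <<'E'
from plant import r
from h import *
for t in ([.411,-.151,.073],): print(t,dp(r,t))
w=r.capture("wrist"); S=r.capture("scene"); 
a=cv2.resize(w["frame"],(480,360)); b=cv2.resize(S["frame"][230:400,190:340],None,fx=2.1,fy=2.1,interpolation=2)
b=cv2.copyMakeBorder(b,0,360-b.shape[0],0,0,0); cv2.imwrite("pics/pre.png",np.hstack([a,b])[:,:,::-1])
E
```

```text
time_s: 3.55
tcp_pos: [0.4102, -0.1506, 0.1297]
eef_rot: [-55.6, 89.6, 31.1]
contact_force: [1.1, -0.2, 1.1]
gripper_width: 0.0004
time_s: 4.05
tcp_pos: [0.4113, -0.1504, 0.1108]
eef_rot: [-62.5, 89.4, 24.2]
contact_force: [0.0, -0.3, 1.2]
gripper_width: 0.0005
[0.411, -0.151, 0.073] (array([37.8,  0.6, -0.8]), np.float64(-0.44), array([ 0.4113, -0.1504,  0.1108]), array([ 0. , -0.3,  1.2]), 4.05)
```

View pics/pre.png

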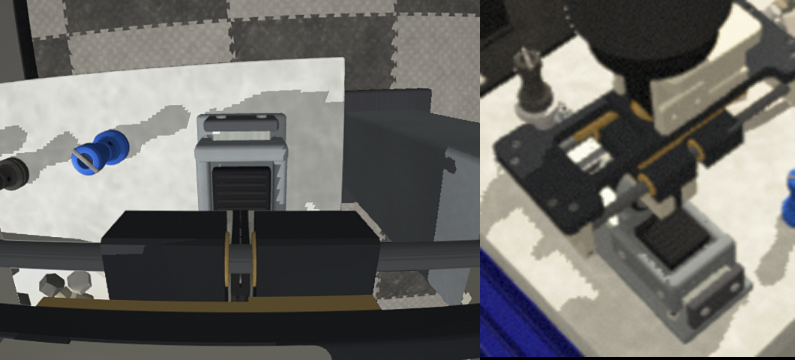

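The wrist view shows the shut fingers centred across the pad (pad columns 213–271, fingers about 241), with its rear half visible behind them. Lowering now.

```bash
python3 -m jog '{"fingers":[0,0,0,0,0],"dp":[[10,0,-1],[20,0,-1],[28,0,-1],[33,0,-1],[35,0,-1]],"twist":[0,0,0,0,0]}' && python3 -m jog '{"fingers":[0,0,0,0,0],"dp":[[1,0,0],[2,0,0],[3,0,0],[4,0,0],[4,0,0]],"twist":[0,0,0,0,0]}'
python3 - <<'E'
from plant import r
from h import *
for t in ([.411,-.151,.070],): print(t,dp(r,t))
E
```

```text
time_s: 4.65
tcp_pos: [0.4107, -0.1513, 0.0746]
eef_rot: [-56.9, 89.5, 29.8]
contact_force: [-0.1, -0.5, -0.1]
gripper_width: 0.0008
time_s: 5.15
tcp_pos: [0.4108, -0.1513, 0.0711]
eef_rot: [-58.5, 89.5, 28.3]
contact_force: [-3.0, 1.2, 7.6]
gripper_width: 0.0003
[0.411, -0.151, 0.07] (array([ 1.1, -0.2,  0.3]), np.float64(-0.44), array([ 0.4108, -0.1513,  0.0711]), array([-3. ,  1.2,  7.6]), 5.15)
```

```bash
python3 -m jog '{"fingers":[0,0,0,0,0],"dp":[[0.7,0,0],[1.4,0,0],[2.2,0,0],[2.2,0,0],[2.2,0,0]],"twist":[0,0,0,0,0]}'; python3 - <<'E'
from plant import r
from h import *
print(dp(r,[.411,-.151,.068]))
print(dp(r,[.411+.0488*.059,-.151+.059,.068]))
E
```

```text
time_s: 5.65
tcp_pos: [0.4108, -0.1514, 0.0696]
eef_rot: [-60.3, 89.5, 26.4]
contact_force: [-2.9, 1.0, 7.5]
gripper_width: 0.0004
(array([ 1.6, -0.2,  0.4]), np.float64(-0.43), array([ 0.4108, -0.1514,  0.0696]), array([-2.9,  1. ,  7.5]), 5.65)
(array([ 1.8,  0.3, 59.5]), np.float64(-0.43), array([ 0.4108, -0.1514,  0.0696]), array([-2.9,  1. ,  7.5]), 5.65)
```

```bash
python3 -m jog '{"fingers":[0,0,0,0,0],"dp":[[0.6,0,0],[1.2,0,0],[1.2,0,0],[1.2,0,0],[1.2,0,0]],"twist":[0,0,0,0,0]}'; python3 - <<'E'
from plant import r
from h import *
print(dp(r,[.411,-.151,.068]))
w=r.capture("wrist"); cv2.imwrite("pics/press.png",w["frame"][180:300,220:420,::-1].repeat(3,0).repeat(3,1))
E
```

```text
time_s: 6.15
tcp_pos: [0.4108, -0.1515, 0.069]
eef_rot: [-62.3, 89.5, 24.5]
contact_force: [-3.7, 1.0, 8.0]
gripper_width: 0.0001
(array([ 1. , -0.2,  0.5]), np.float64(-0.42), array([ 0.4108, -0.1515,  0.069 ]), array([-3.7,  1. ,  8. ]), 6.15)
```

View pics/press.png

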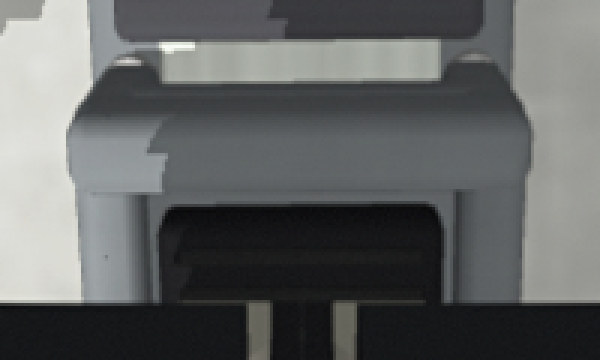

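```bash
python3 -m jog '{"fingers":[0,0,0,0,0],"dp":[[0.8,0,0],[1.5,0,0],[1.5,0,0],[1.5,0,0],[1.5,0,0]],"twist":[0,0,0,0,0]}'; python3 - <<'E'
from plant import r
from h import *
print(dp(r,[.411+.0488*.05,-.151+.05,.068]))
E
```

```text
time_s: 6.7
tcp_pos: [0.4108, -0.1515, 0.0682]
eef_rot: [-64.1, 89.5, 22.7]
contact_force: [-3.5, 1.0, 9.2]
gripper_width: 0.0005
(array([ 0.4,  0.2, 50.6]), np.float64(-0.4), array([ 0.4108, -0.1515,  0.0682]), array([-3.5,  1. ,  9.2]), 6.7)
```

```bash
python3 -m jog '{"fingers":[0,0,0,0,0],"dp":[[0.7,0,1],[0.7,0,3],[0.7,0,5],[0.7,0,8],[0.8,0,11]],"twist":[0,0,0,0,0]}'; python3 - <<'E'
from plant import r
from h import *
print(dp(r,[.411+.0488*.05,-.151+.05,.068]))
w=r.capture("wrist"); cv2.imwrite("pics/mv.png",w["frame"][180:300,220:420,::-1].repeat(3,0).repeat(3,1))
E
```

```text
time_s: 7.2
tcp_pos: [0.4112, -0.1407, 0.0682]
eef_rot: [-66.9, 89.5, 19.9]
contact_force: [-3.2, -1.7, 9.1]
gripper_width: 0.0004
(array([ 0.3,  0. , 39.8]), np.float64(-0.39), array([ 0.4112, -0.1407,  0.0682]), array([-3.2, -1.7,  9.1]), 7.2)
```

View pics/mv.png

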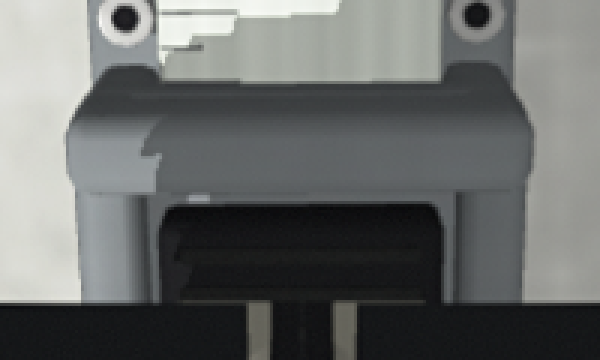

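The saddle moved with the fingers: the lip edge stays at the same row, and more rail shows behind it. Continuing.

```bash
python3 -m jog '{"fingers":[0,0,0,0,0],"dp":[[0.7,0,3],[0.7,0,7],[0.8,0,12],[0.8,0,17],[0.8,0,20]],"twist":[0,0,0,0,0]}' && python3 -m jog '{"fingers":[0,0,0,0,0],"dp":[[0.7,0,4],[0.7,0,8],[0.8,0,12],[0.8,0,15],[0.8,0,18]],"twist":[0,0,0,0,0]}'; python3 - <<'E'
from plant import r
from h import *
print(dp(r,[.411+.0488*.06,-.151+.06,.068]))
T=r.capture("top"); S=r.capture("scene")
a=cv2.resize(T["frame"][330:400,260:420],None,fx=4,fy=4,interpolation=2); b=cv2.resize(S["frame"][245:395,190:325],None,fx=2,fy=2,interpolation=2)
cv2.imwrite("pics/n.png",np.vstack([a,cv2.copyMakeBorder(b,0,0,0,640-b.shape[1],0)])[:,:,::-1])
E
```

```text
time_s: 7.75
tcp_pos: [0.4121, -0.1205, 0.0681]
eef_rot: [-68.6, 89.5, 18.2]
contact_force: [-2.6, -1.6, 8.5]
gripper_width: 0.0007
time_s: 8.25
tcp_pos: [0.4129, -0.1027, 0.068]
eef_rot: [-70.8, 89.5, 16.0]
contact_force: [-3.2, -1.7, 8.9]
gripper_width: 0.0007
(array([ 0. , -0.4, 11.7]), np.float64(-0.36), array([ 0.4129, -0.1027,  0.068 ]), array([-3.2, -1.7,  8.9]), 8.25)
```

View pics/n.png

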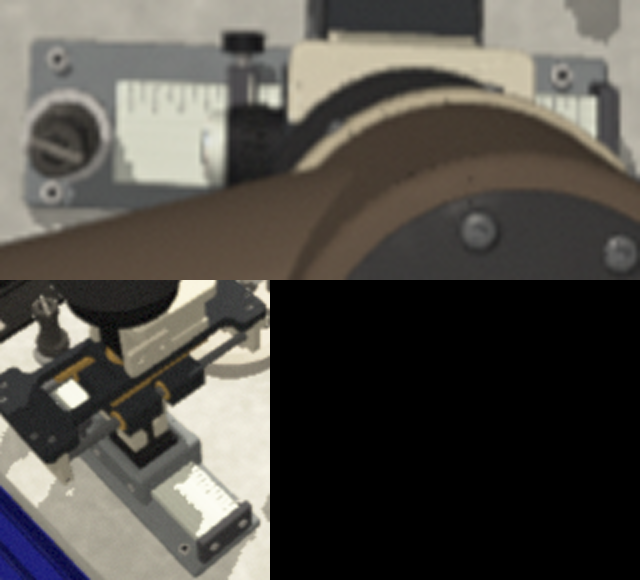

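The top view shows the lens reaching over the collar, at about (225,150). Around 10 mm remain, so I'll creep and watch the force along the rail.

```bash
python3 -m jog '{"fingers":[0,0,0,0,0],"dp":[[0.7,0,1],[0.7,0,2.5],[0.7,0,4],[0.7,0,5],[0.7,0,6]],"twist":[0,0,0,0,0]}' && python3 -m jog '{"fingers":[0,0,0,0,0],"dp":[[0.7,0,0.5],[0.7,0,1],[0.7,0,1.5],[0.7,0,2],[0.7,0,2.5]],"twist":[0,0,0,0,0]}'
```

```text
time_s: 8.85
tcp_pos: [0.4131, -0.0967, 0.0679]
eef_rot: [-71.9, 89.5, 14.9]
contact_force: [-2.4, -0.4, 8.2]
gripper_width: 0.0005
time_s: 9.35
tcp_pos: [0.4132, -0.0944, 0.0679]
eef_rot: [-74.3, 89.5, 12.6]
contact_force: [-3.1, -0.3, 8.1]
gripper_width: 0.0007
```

```bash
python3 -m jog '{"fingers":[0,0,0,0,0],"dp":[[0.7,0,0.5],[0.7,0,1],[0.7,0,1.5],[0.7,0,2],[0.7,0,2.5]],"twist":[0,0,0,0,0]}' && python3 -m jog '{"fingers":[0,0,0,0,0],"dp":[[0.8,0,0.5],[0.8,0,1],[0.8,0,1.5],[0.8,0,2],[0.8,0,2]],"twist":[0,0,0,0,0]}'
```

```text
time_s: 9.85
tcp_pos: [0.4133, -0.0923, 0.068]
eef_rot: [-79.2, 89.5, 7.7]
contact_force: [-2.2, -5.4, 9.7]
gripper_width: 0.0006
time_s: 10.35
tcp_pos: [0.4136, -0.091, 0.068]
eef_rot: [-86.3, 89.5, 0.6]
contact_force: [-1.1, -5.9, 8.7]
gripper_width: 0.0005
```

The rail force rose from about 0.3 N to 5.4–5.9 N and levelled off at 59 mm of travel, which matches the measured gap. The saddle is at the collar, so I'll lift straight up.

```bash
python3 -m jog '{"fingers":[0,0,0,0,0],"dp":[[0.6,0,0.6],[0.6,0,0.6],[-1,0,0.6],[-3,0,0.5],[-5,0,0.5]],"twist":[0,0,0,0,0]}' && python3 -m jog '{"fingers":[0,0,0,0,0],"dp":[[-4,0,0],[-10,0,0],[-25,0,0],[-50,0,0],[-80,0,0]],"twist":[0,0,0,0,0]}' && python3 -m jog '{"fingers":[0,0,0,0,0],"dp":[[-40,0,-20],[-70,0,-60],[-100,0,-100],[-120,0,-140],[-130,0,-150]],"twist":[0,0,0,0,0]}'
python3 - <<'E'
from plant import r
from h import *
print(r.get_state()["contact_force"].round(1))
T=r.capture("top"); S=r.capture("scene"); 
a=cv2.resize(T["frame"][330:400,260:420],None,fx=4.8,fy=4.8,interpolation=2); b=cv2.resize(S["frame"][245:395,190:325],None,fx=1.7,fy=1.7,interpolation=2)
cv2.imwrite("pics/e.png",np.vstack([a,cv2.copyMakeBorder(b,0,0,0,a.shape[1]-b.shape[1],0)])[:,:,::-1])
E
```

```text
time_s: 10.85
tcp_pos: [0.4137, -0.0908, 0.0736]
eef_rot: [-88.2, 89.4, -1.2]
contact_force: [-0.5, -0.3, 0.7]
gripper_width: 0.0006
time_s: 11.35
tcp_pos: [0.4123, -0.0908, 0.1542]
eef_rot: [-89.6, 89.5, -2.6]
contact_force: [-0.0, 0.8, -0.0]
gripper_width: 0.0
time_s: 11.85
tcp_pos: [0.4035, -0.2434, 0.2867]
eef_rot: [-94.8, 89.4, -8.0]
contact_force: [-0.0, 0.4, -1.0]
gripper_width: 0.0004
[-0.   0.4 -1. ]
```

View pics/e.png

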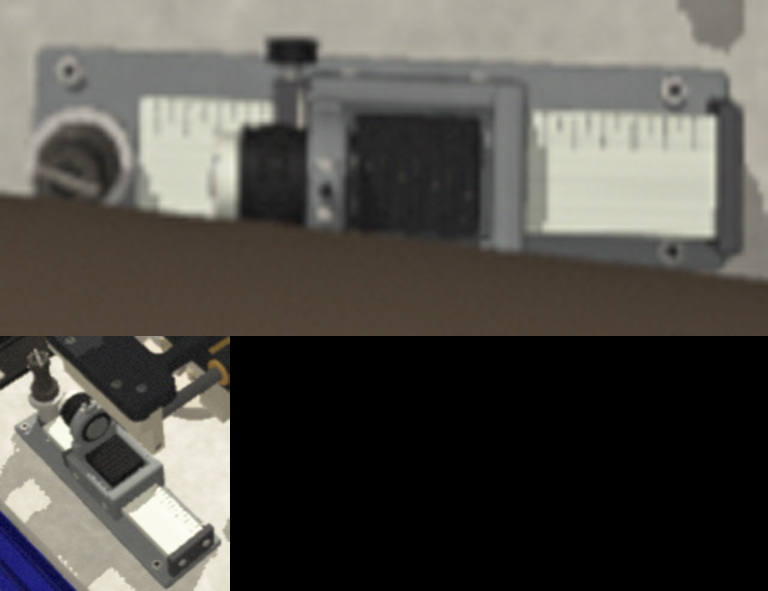

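The top view shows the saddle's front edge up against the collar, at about (308,90). The knob (column 61 unscaled) and the plunger are where they were, and nothing touches the robot. Handing in.

```bash
python3 -c "
from plant import r
print(r.close_job()); s=r.get_state(); print(s['time_s'],s['contact_force'].round(1))"
```

```text
the job is handed in; nothing more can be done
None
the job is handed in; nothing more can be done
```

I pressed the pad with the shut fingertips at about 9 N and slid the saddle about 59 mm until it met the stop collar. I then lifted off so the brake could bite, backed the arm away and handed in at about 12 s. No verdict was reported.

**At the stop:** the force along the rail rose from under 2 N to 5–6 N and levelled off. The travel matched the 59 mm gap I had measured from the pictures.

**Last pictures, before handing in:**
- **Saddle:** its front is against the collar, with no gap visible. The pictures cannot confirm the last millimetre, so that rests on the force.
- **Collar and plunger:** the collar's knob and the plunger are where they were, to within about half a pixel (under 1 mm).
- **Arm:** the contact force was about zero (within sensor noise).

**Not checked:**
- **Pad and brake:** the pad's height was never measured. I take it to be up because the fingers left it.
- **Loose parts around the rail:** I did not compare them again with the first pictures. The fingers touched only the pad.

No check failed or disagreed.

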